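# Brake the shuttle, load the bush, release the brake

## Robot

A 6-joint arm with a two-finger parallel gripper is mounted at the origin on a cart in front of the work surface, level with it; the furniture and walls round the work are solid. World frame = base frame: x ahead of the robot, y to its left, z up, the work surface at z = 0. Lengths are in m, angles in rad, forces in N, time in s.
With the tool pointing down it reaches from about 0.35 to 0.975 m from the base axis. Payload 4.9 kg.
Tool frame: the origin (TCP) lies at the very end of the fingers, on their centre line; the grasp point (between the pads) lies 19 mm behind it; z points along the fingers, y is the line along which they close (so a half turn about z gives the same grasp; the last joint's range is limited). The gripper opens to 85 mm and grips with 20 to 120 N. Pads are 22 mm wide; open, the fingers measure 114 mm over their backs; the gripper's body (76 mm by 85 mm) begins 54 mm behind the grasp point. The pads swing forward as they close: fully open they stand 13 mm farther back than shut.
Start: joints at [-1.46, 0.053, 1.613, -0, 1.476, -0.119], TCP at [0.142, -0.609, 0.231] pointing down, gripper open.
Joint ranges: [-3.01, 3.01], [-1.01, 2.22], [0.06, 2.58], [-1.02, 4.17], [0.09, 2.62], [-3.14, 3.14]. Speed limits (rad/s): [2.57, 2.57, 3.14, 3.14, 3.14, 3.14].

## Interface

Orientations are given as a unit quaternion [w, x, y, z].
In Python, from plant import manip, vision, order gives the robot as it stands.
- The arm moves only by the tool play_rows, never from a script. Its argument "steps" is a list that holds one entry, the list of rows, each a list of 6 numbers: the shift along the tool's x, y, z in mm, then the turn, a rotation vector about the tool's x, y, z in degrees. A call has 1 to 12 rows; each row is the pose to reach, as a shift and turn from the pose commanded when the call began, along the tool's axes at that moment; what a row does not reach only later rows make up. A row lasts 1/12 s, in which the tool goes at most 41.7 mm and 7.16 degrees, less where a joint would pass 70% of its speed; a pose out of reach is approached as far as the arm can. A call with a gripper value outside its range is refused whole. "claw" is the gripper's target within -1 to 1 (fully open at 1, half-way at 0, shut at -1), set as the call begins (left out, the last holds). The fingers move at their own pace and stop on an object; the grip force is fixed at half the most. Time passes only in rows, so rows that repeat a pose let the fingers close. It gives the time, the measured TCP pose, the force, the opening and the grip force at its end, in the units of the state.
- manip.state(): the state, without advancing time (a new reading comes with each control period).
- vision.grab_frame(name): name is "scene" or "top" or "wrist"; returns (picture, depth): 480x640x3 uint8, blue, green, red; 480x640 float32, m along the optical axis (not along the pixel's ray), 0 where there is no reading.
- vision.camera_info(name): a dict with "K" (3x3 intrinsics, pixels), "eye" and "orientation" of the camera in the world; the wrist camera has in their place "T_tool_cam" (4x4, takes a point from camera to tool coordinates, whose origin is the TCP and whose axes are the flange's). Camera axes: x right, y down, z forward; pixel columns grow to the right and rows downward; lengths in m; the calibration is good to about 2 mm. A picture is of the moment at which its call begins: read the wrist's pose just before it. camera_info takes no time and is no camera call.
- order.job_done(): hands the job in; it is judged then, once.
The state is a dict: "time": time; "joint_pos": joint angles; "joint_vel": joint speeds; "joint_efforts": joint torques, N m; "tool_pos": TCP position; "tool_rot": TCP orientation; "contact_force": force on the tool from outside, world axes, zero at the start; "ft_torque": the same for the moment, N m; "gripper_width": opening from 0.0 (shut) to 1.0 (fully open); "grasp_force": force on a finger pad.
Only numpy, scipy, OpenCV 4.12 (cv2) and the standard library are available. Lean on these libraries where they do the work, as an engineer would, in place of code of your own. Each camera call takes 0.05 s, during which the arm holds its last target. There are 200 camera calls.

## Task

Push the shuttle's brake lever down until its rubber foot grips firmly, without forcing it, and let go so that the brake holds by itself. With the brake on, seat the brass bush upright and fully home in the round nest on the shuttle, then flick the lever all the way up again to release the brake. Leave the shuttle where it stands and do not disturb the other things.

Things in the scene. Friction and masses are not known exactly. Their poses are not given: they have to be found in the camera images.
- track: fixed shuttle track: aluminium base plate 120 x 360 x 12 mm, two steel rods, grey end blocks 46 mm high; origin on the work surface under its middle, x across the track away from the robot, y along it, z up. A dark brake strip lies along its front, middle line 55 mm in front (-x) of the origin; it is shimmed, so its top is anywhere from 26 to 40 mm above the work surface
- shuttle (a joint): position of the blue shuttle along the track's y axis, m, 0 in the middle, +-0.078 at the ends; the shuttle (76 mm across, 130 mm along the track, top of the blue block 42 mm above the work surface) rolls almost freely (0.2 N) while the brake is off and must stay within 20 mm of where it stood
- brake_lever (a joint): brake lever's angle, rad: 0 = fully up at its stop (rising 0.6 above level), grows as pushed down, 0.6 = level. The foot meets the strip between 0.51 and 0.69, differing by track. Off means below 0.12. It stays where left: moving it freely takes about 6 N at the grip. Once the sprung foot touches, that force climbs 2 N or so per mm of grip travel: 7 N more than when free is firm, over 12 N more too much
- brake_foot: the lever's round black rubber foot, 18 mm across; origin in the centre of the ball, 75 mm from the pivot along the lever and 20 mm below its middle line. With the brake on and the lever let go it must bear on the strip with over 5 N (5 to 8 N when well pressed); never press it with over 25 N
- lever_pivot (a point): the lever's hinge axis on the shuttle, 62 mm above the work surface; the axis runs along the track's y axis, and the lever points from here towards the track's -x (to the robot)
- lever_grip (a point): centre of the red round cross-bar at the lever's end (14 mm thick, 30 mm long along the track's y axis), 105 mm from the pivot; about 121 mm above the work surface with the lever up, about 62 mm with it level. It can be pushed from above, lifted from below, or pinched across its 30 mm length from above, in which case it turns between the fingers. The lever is a steel bar 14 mm wide and 8 mm thick
- nest (a point): centre of the mouth of the round nest, a hole 32 mm wide and 10 mm deep with a 2 mm chamfer in an aluminium block 56 x 56 mm on the shuttle; the mouth is 60 mm above the work surface, and the nest's middle is 68 mm along the track's +y from the lever's middle
- bush_brass_center (a point): centre (half-way up) of the brass-coloured bush, a short upright tube 28 mm in diameter and 32 mm high, 0.07 kg; seated fully home its centre is 6 mm above the nest's mouth and its top 22 mm above it
- bush_steel: grey steel bush, 24 mm in diameter and 26 mm high, a bystander to leave alone; origin under its middle
- grease_tin: green grease tin with a grey lid, 73 mm in diameter and 48 mm high, a bystander; origin under its middle
- oil_bottle: white oil bottle with a red spout, 47 mm wide and 139 mm high, a bystander; origin under its middle
Mind the look-alikes: they are no part of the job. Of the things that look like the part that bears bush_brass_center, take the one that is farthest from the robot's base at the start.

How it is judged:
By the outcome, as a careful person would: the job done as asked, in the order asked, and still so for the second after the job is handed in, with the robot touching nothing.
It also fails if it takes over 72 s, if anything falls off the work surface, if the arm or the gripper's body presses on something with over 40 N, if the wrist force passes 120 N, or if a joint passes its speed limit or range.

## Working session

There is one attempt and no reset: what is moved stays moved. The work goes in short steps, Python scripts to look and compute and a tool call to move; the robot and the scene stay as the last step left them, time stands still between calls to the robot, and variables do not carry over. Pictures are saved under pics/ and viewed, at most 10 in all, crops included, and the job is handed in when it is done.

Besides the shell and the picture viewer there is one more tool, called after "Emit:" in YAML: its name, and indented under it one key for each argument. play_rows: Moves the arm, as the interface text tells. Its arguments: {"type":"object","properties":{"steps":{"type":"array"},"claw":{"type":"number"}},"required":["steps"]}

```bash
ls; mkdir -p pics; cat > h.py <<'E'
import numpy as np, cv2
from plant import manip, vision, order
from scipy.spatial.transform import Rotation as R
def q2R(q): return R.from_quat([q[1],q[2],q[3],q[0]]).as_matrix()
def cam(name, st=None):
    c=vision.camera_info(name); K=np.array(c["K"])
    if name=="wrist":
        st=st or manip.state(); T=np.eye(4); T[:3,:3]=q2R(st["tool_rot"]); T[:3,3]=st["tool_pos"]
        T=T@np.array(c["T_tool_cam"]); return K,T[:3,:3],T[:3,3]
    o=np.array(c["orientation"]); return K,(q2R(o) if o.size==4 else o),np.array(c["eye"])
def cloud(depth,K,Rm,e):
    v,u=np.mgrid[:480,:640]; p=np.stack([(u-K[0,2])/K[0,0]*depth,(v-K[1,2])/K[1,1]*depth,depth],-1)
    return p@Rm.T+e
def onplane(uv,z,K,Rm,e):
    d=Rm@np.linalg.inv(K)@np.array([uv[0],uv[1],1.]); return e+d*(z-e[2])/d[2]
def proj(P,K,Rm,e):
    c=Rm.T@(np.array(P)-e); return (K@c/c[2])[:2]
E
python3 - <<'E'
from h import *
for n in ("top","scene"):
    im,d=vision.grab_frame(n); cv2.imwrite(f"pics/{n}.png",im); np.save(f"{n}.npy",d)
    print(n,vision.camera_info(n), (d>0).mean())
print(vision.camera_info("wrist")); print(manip.state())
E
```

```text
pics
top {'K': array([[513.26822546,   0.        , 320.37534642],
       [  0.        , 513.26822546, 238.51593159],
       [  0.        ,   0.        ,   1.        ]]), 'eye': array([0.38878061, 0.00225392, 1.30940073]), 'orientation': array([ 0.04569418, -0.69877836,  0.71189091, -0.05321832])} 0.99587890625
scene {'K': array([[613.1148389 ,   0.        , 326.57003451],
       [  0.        , 613.1148389 , 234.8249324 ],
       [  0.        ,   0.        ,   1.        ]]), 'eye': array([-0.32722453,  0.929031  ,  0.711091  ]), 'orientation': array([ 0.20118296, -0.31062064,  0.79079798, -0.48752311])} 0.9960611979166667
{'K': array([[425.15410408,   0.        , 314.400276  ],
       [  0.        , 425.15410408, 242.54765962],
       [  0.        ,   0.        ,   1.        ]]), 'T_tool_cam': array([[-4.83551790e-04, -9.53262933e-01, -3.02141600e-01,
         7.80688049e-02],
       [ 9.99998927e-01, -8.78853383e-04,  1.17238766e-03,
        -3.66757793e-04],
       [-1.38313187e-03, -3.02140709e-01,  9.53262335e-01,
        -1.40968305e-01],
       [ 0.00000000e+00,  0.00000000e+00,  0.00000000e+00,
         1.00000000e+00]])}
{'time': 0.1, 'joint_pos': array([-1.45997229e+00,  5.32914190e-02,  1.61417274e+00, -7.37868786e-06,
        1.47600461e+00, -1.18994005e-01]), 'joint_vel': array([ 0.00097782, -0.0025933 , -0.00422234,  0.00073576, -0.0002963 ,
        0.00084788]), 'joint_efforts': array([ 4.81812572e-05, -3.94905567e+01, -3.71363282e+01, -1.72828254e-04,
        3.92266302e-03,  1.04155635e-05]), 'tool_pos': array([ 0.14231357, -0.60799455,  0.23017602]), 'tool_rot': array([-9.38065048e-04,  9.93404742e-01,  1.14656612e-01,  1.59517985e-07]), 'contact_force': array([-0.45359249,  0.23213101, -0.49019375]), 'ft_torque': array([-0.03063099,  0.01514142,  0.00581626]), 'grasp_force': 0.0, 'gripper_width': 0.9958846659559423}
```

View pics/top.png

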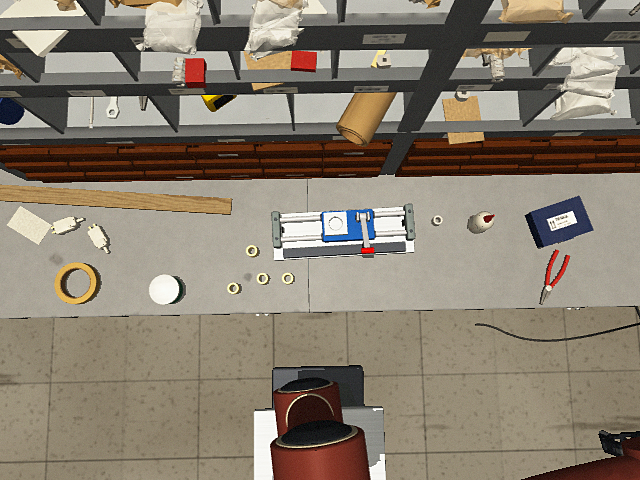

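View pics/scene.png

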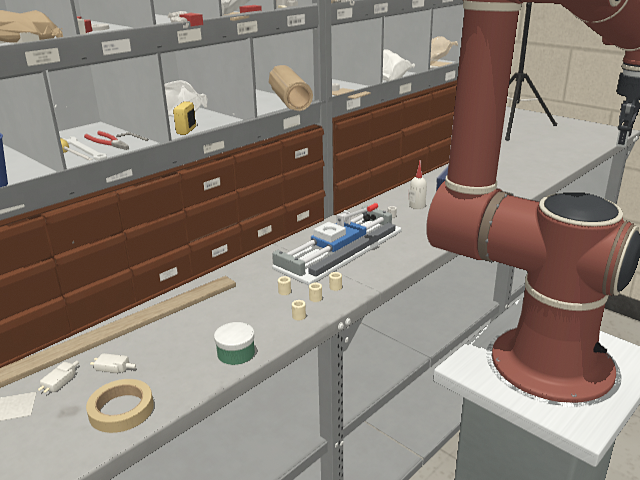

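The top view shows the track at about (343,231), with the nest at (336,223) and the red grip at (368,250). There are four brass bushes at (251,251), (262,278), (288,278) and (233,288). The one at (251,251) looks farthest from the base.

```bash
python3 - <<'E'
from h import *
im=cv2.imread("pics/top.png"); d=np.load("top.npy"); C=cam("top"); P=cloud(d,*C)
hsv=cv2.cvtColor(im,cv2.COLOR_BGR2HSV)
def blobs(m,roi,amin):
    mm=np.zeros_like(m); u0,u1,v0,v1=roi; mm[v0:v1,u0:u1]=m[v0:v1,u0:u1]
    n,l,s,c=cv2.connectedComponentsWithStats(mm)
    for i in range(1,n):
        if s[i,4]>=amin:
            q=P[l==i]; print(s[i],c[i].round(1),"med",np.median(q,0).round(4),"max",np.percentile(q,97,axis=0).round(4),"min",np.percentile(q,3,axis=0).round(4))
print("bush"); blobs(cv2.inRange(hsv,(15,40,90),(40,255,255)),(220,310,235,305),20)
print("red"); blobs(cv2.inRange(hsv,(0,120,90),(8,255,255))|cv2.inRange(hsv,(172,120,90),(180,255,255)),(270,500,190,270),5)
print("blue"); blobs(cv2.inRange(hsv,(100,120,60),(125,255,255)),(270,430,190,270),20)
print("dark strip"); blobs(cv2.inRange(hsv,(0,0,20),(180,80,95)),(265,425,235,265),30)
print("white plate"); blobs(((d<1.3)&(P[...,2]>0.006)&(P[...,2]<.06)).astype(np.uint8),(255,425,195,270),100)
for uv in [(251,251),(262,278),(288,278),(233,288)]:
    p=onplane(uv,.032,*C); print(p.round(3),np.hypot(p[0],p[1]).round(3))
# track rect
m=np.zeros((480,640),np.uint8); m[195:270,255:425]=((P[195:270,255:425,2]>0.006)&(P[195:270,255:425,0]<.60))
cs,_=cv2.findContours(m,0,2); c=max(cs,key=cv2.contourArea); print(cv2.minAreaRect(c))
# nest: bright block heights
print("nest mouth pts",onplane((336,223),.06,*C)); print(P[223,325:350,2].round(3)); print(P[210:256,366,2].round(3))
# shelves
Z=P[...,2]; print("shelf front x:",P[130:185:6,340].round(2))
big=cv2.resize(im[190:305,215:455],None,fx=3.3,fy=3.3,interpolation=cv2.INTER_CUBIC); cv2.imwrite("pics/crop1.png",big)
E
```

```text
bush
[246 245  13  13  78] [251.5 250.7] med [0.5417 0.1608 0.0302] max [0.5567 0.1746 0.0366] min [ 0.5281  0.1472 -0.0012]
[256 272  13  13  65] [262.1 277.9] med [0.4747 0.1344 0.0309] max [0.4873 0.1498 0.0369] min [ 0.4595  0.1209 -0.0012]
[281 272  13  13  65] [287.1 277.9] med [0.4714 0.0718 0.0305] max [0.4882 0.0862 0.0366] min [ 0.4577  0.0575 -0.0015]
[227 282  13  13  68] [232.8 288. ] med [0.4487 0.2082 0.0308] max [0.4654 0.2261 0.037 ] min [ 0.4353  0.1931 -0.0028]
red
[485 215   8   6  28] [488.3 217.6] med [ 0.5997 -0.4118  0.1126] max [ 0.6067 -0.3297  0.3541] min [ 0.5564 -0.4166  0.0969]
[361 247  14   7  72] [367.2 249.9] med [ 0.5269 -0.1202  0.1221] max [ 0.5343 -0.1063  0.1266] min [ 0.5222 -0.1346  0.1153]
blue
[322 209  53  32 724] [352.4 227. ] med [ 0.5914 -0.0957  0.0427] max [ 0.6379 -0.0195  0.0475] min [ 0.564  -0.1441  0.0374]
dark strip
[302 242  63   7  90] [336.  246.1] med [ 0.5487 -0.0508  0.0302] max [0.5522 0.0267 0.0907] min [ 0.542  -0.1145  0.0261]
[370 243  23   5  45] [381.4 244.1] med [ 0.5524 -0.1674  0.0294] max [ 0.5554 -0.1379  0.0342
[... 936 characters left out ...]
0.062 0.057 1.309 0.056 0.049 0.05  0.047 0.053 0.051 0.049 0.053
 0.053 0.053 0.045 0.05  0.048 0.06  0.059 0.061 0.064 0.061 0.045 0.034
 0.045]
[ 0.047  0.04   0.044  0.042  0.057  0.063  0.064  0.068  0.071  0.045
  0.047  0.07   0.074  0.079  0.077  0.082  0.084  0.088  0.084  0.086
  0.087  0.093  0.097  0.098  0.097  0.097  0.1    0.096  0.1    0.106
  0.108  0.11   0.107  0.109  0.113  0.109  0.116  0.117  0.126  0.122
  0.124  0.116  0.121  0.118  0.018 -0.002]
shelf front x: [[ 0.73 -0.05  0.37]
 [ 0.74 -0.05  0.31]
 [ 0.74 -0.06  0.27]
 [ 0.73 -0.06  0.26]
 [ 0.73 -0.06  0.2 ]
 [ 0.73 -0.06  0.17]
 [ 0.73 -0.06  0.11]
 [ 0.72 -0.06  0.09]
 [ 0.73 -0.07  0.  ]
 [ 0.72 -0.07 -0.  ]]
```

View pics/crop1.png

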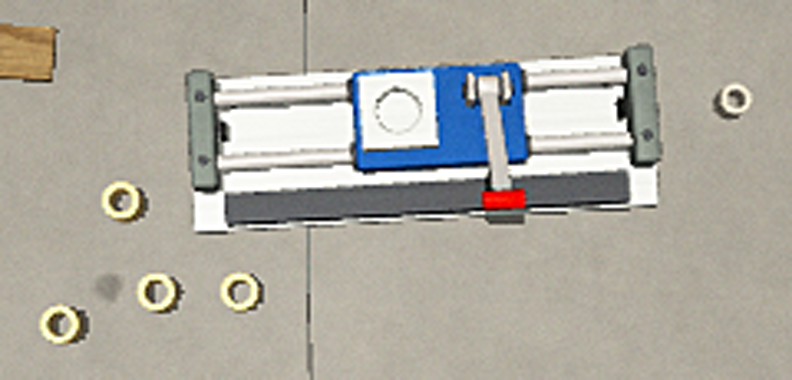

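The crop shows the target bush at (122,200), alone at the upper left. The lever stands up, with its red grip at (503,198). I'll move to a hover with the camera on the robot's side.

Emit:
play_rows:
  steps:
    - [[19,-17,-1,0,0,-7],[39,-34,-2,0,0,-14],[58,-52,-3,0,0,-21],[77,-69,-3,0,0,-28],[97,-86,-4,0,0,-35],[116,-103,-5,0,0,-42],[135,-120,-6,0,0,-49],[155,-138,-7,0,0,-56],[174,-155,-8,0,0,-63],[194,-172,-8,0,0,-70],[213,-189,-9,0,0,-77],[232,-206,-10,0,0,-83]]
  claw: -1

```text
time: 1.1
tool_pos: [0.3217, -0.3537, 0.2408]
tool_rot: [-0.0, 0.666, 0.746, 0.0]
contact_force: [0.1, -0.3, -0.6]
gripper_width: 0.002
grasp_force: 0.0
```

```bash
cat >> h.py <<'E'
def rel(target,yaw,st=None):
    "shift (mm) and turn (deg) in tool axes to TCP target with tool x at azimuth yaw deg, tool down"
    st=st or manip.state(); R0=q2R(st["tool_rot"]); c,s=np.cos(np.radians(yaw)),np.sin(np.radians(yaw))
    Rt=np.array([[c,s,0],[s,-c,0],[0,0,-1]])
    return (R0.T@(np.array(target)-st["tool_pos"])*1000).round(1), np.degrees(R.from_matrix(R0.T@Rt).as_rotvec()).round(1)
def az(st): r=q2R(st["tool_rot"]); return np.degrees(np.arctan2(r[1,0],r[0,0]))
def show():
    st=manip.state(); print("t",round(st["time"],2),"pos",np.round(st["tool_pos"],4),"az",az(st).round(2),"zax",q2R(st["tool_rot"])[:,2].round(3),"F",np.round(st["contact_force"],2),"w",round(st["gripper_width"],3),"g",st["grasp_force"])
    return st
E
python3 - <<'E'
from h import *
st=show(); print(rel([.5,-.1,.25],180,st))
im=cv2.imread("pics/top.png"); C=cam("top"); P=cloud(np.load("top.npy"),*C)
g=cv2.cvtColor(im,cv2.COLOR_BGR2GRAY); z=P[...,2]
m=(z>.022)&(z<.042)&(g<110)&(P[...,0]<.565)&(P[...,0]>.52); m[:, :265]=0; m[:,420:]=0
q=np.argwhere(m)[:,::-1]; W=np.array([onplane(u,.03,*C) for u in q])
vx,vy,x0,y0=cv2.fitLine(W[:,:2].astype(np.float32),cv2.DIST_HUBER,0,.001,.001).ravel(); print("strip dir",np.degrees(np.arctan2(-vx*np.sign(vy),abs(vy))),x0,y0,len(W),"z",np.median(z[m]))
E
```

```text
t 1.1 pos [ 0.3217 -0.3537  0.2408] az 96.49 zax [-0.     0.001 -1.   ] F [ 0.14 -0.3  -0.61] w 0.002 g 0.0
(array([232. , 205.8,  -9.1]), array([  0. ,  -0. , -83.5]))
strip dir 2.519579 0.540101 -0.041432895 1083 z 0.029754267749625418
```

Emit:
play_rows:
  steps:
    - [[19,17,-1,0,0,-7],[39,34,-2,0,0,-14],[58,51,-2,0,0,-21],[77,69,-3,0,0,-28],[97,86,-4,0,0,-35],[116,103,-5,0,0,-42],[135,120,-5,0,0,-49],[155,137,-6,0,0,-56],[174,154,-7,0,0,-63],[193,171,-8,0,0,-70],[213,189,-9,0,0,-77],[232,206,-9,0,0,-84]]

```text
time: 2.1
tool_pos: [0.5017, -0.101, 0.25]
tool_rot: [-0.0, -0.005, 1.0, 0.0]
contact_force: [0.7, -0.2, -0.3]
gripper_width: 0.002
grasp_force: 0.0
```

Emit:
play_rows:
  steps:
    - [[0,0,0,0,0,-2],[0,0,0,0,0,-2]]

```text
time: 2.27
tool_pos: [0.5014, -0.1011, 0.2497]
tool_rot: [-0.001, -0.02, 1.0, 0.0]
contact_force: [0.7, -0.5, -0.2]
gripper_width: 0.0
grasp_force: 0.0
```

```bash
python3 - <<'E'
from h import *
st=show(); im,d=vision.grab_frame("wrist"); cv2.imwrite("pics/w1.png",im); np.save("w1.npy",d); np.savez("w1.npz",p=st["tool_pos"],q=st["tool_rot"])
E
```

```text
t 2.27 pos [ 0.5014 -0.1011  0.2497] az -177.67 zax [-0.001  0.    -1.   ] F [ 0.74 -0.53 -0.16] w 0.0 g 0.0
```

View pics/w1.png

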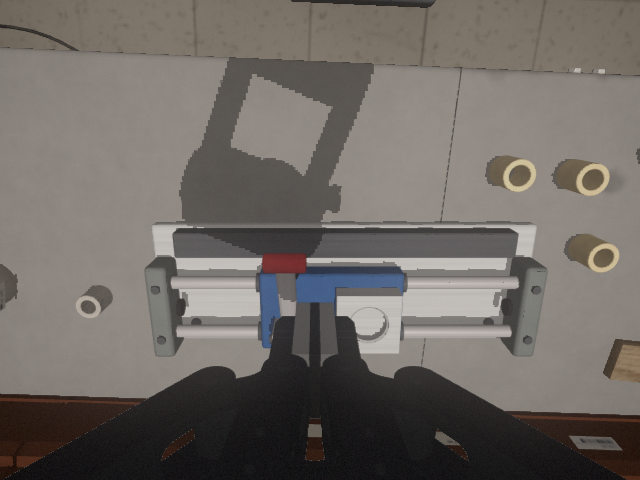

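The wrist view shows the red grip at (284,263), the nest hole at (369,323), the strip at about (345,243) and the target bush at (596,254). Next I'll measure these precisely.

```bash
cat > m.py <<'E'
from h import *
f=np.load("w1.npz"); st=dict(tool_pos=f["p"],tool_rot=f["q"]); im=cv2.imread("pics/w1.png"); d=np.load("w1.npy"); C=cam("wrist",st); P=cloud(d,*C)
hsv=cv2.cvtColor(im,cv2.COLOR_BGR2HSV)
print("table z",np.median(P[180:210,380:480,2]), "eye",C[2])
m=cv2.inRange(hsv,(0,120,50),(8,255,255))|cv2.inRange(hsv,(172,120,50),(180,255,255)); m[:200]=0;m[300:]=0;m[:,:220]=0;m[:,350:]=0
q=P[m>0]; v,u=np.nonzero(m); print("red px",u.min(),u.max(),v.min(),v.max(),"med",np.median(q,0).round(4),"p2",np.percentile(q,2,axis=0).round(4),"p98",np.percentile(q,98,axis=0).round(4))
for uv in [(284,263),((u.min()+u.max())/2,(v.min()+v.max())/2)]: print("grip ray z.121",onplane(uv,.121,*C).round(4))
# strip
g=hsv[...,2]; m=((P[...,2]>.02)&(P[...,2]<.045)&(hsv[...,1]<40)&(g<110)).astype(np.uint8); m[:225]=0;m[262:]=0;m[:,:165]=0;m[:,525:]=0
mm=m.copy(); mm[:,225:345]=0
c=np.vstack([x for x in cv2.findContours(m,0,2)[0] if cv2.contourArea(x)>100]); r=cv2.minAreaRect(c); print("strip",r,"z",np.median(P[mm>0][:,2]))
bx=np.array([onplane(x,.03,*C) for x in cv2.boxPoints(r)]); print(bx.round(4))
# nest hole: crop gray
gr=cv2.cvtColor(im,cv2.COLOR_BGR2GRAY); roi=gr[285:360,330:410]
print("block z",np.median(P[345:352,345:395,2]),np.median(P[295:305,385:398,2]))
# block edges: bright mask
bm=((gr>150)).astype(np.uint8); bm[:285]=0; bm[360:]=0; bm[:,:330]=0;bm[:,403:]=0
n,l,s,ce=cv2.connectedComponentsWithStats(bm); print(s[1:],ce[1:])
cv2.imwrite("pics/n1.png",cv2.resize(im[225:365,240:420],None,fx=4.4,fy=4.2,interpolation=cv2.INTER_CUBIC))
# bush
b=cv2.inRange(hsv,(15,60,60),(40,255,255)); b[:, :480]=0; b[:140]=0;b[275:]=0
n,l,s,ce=cv2.connectedComponentsWithStats(b)
for i in range(1,n):
    if s[i,4]>60:
        q=P[l==i]; t=q[q[:,2]>.027]; cc=cv2.minEnclosingCircle(t[:,:2].astype(np.float32)*1000); print("bush",s[i],np.percentile(q[:,2],[50,97]).round(4),len(t),cc)
E
python3 m.py
```

```text
table z -0.001730391364221262 eye [ 0.42493297 -0.10381613  0.39071619]
red px 263 305 253 272 med [ 0.5256 -0.1206  0.1197] p2 [ 0.5209 -0.1347  0.114 ] p98 [ 0.533  -0.1066  0.1218]
grip ray z.121 [ 0.5255 -0.1206  0.121 ]
grip ray z.121 [ 0.5251 -0.1206  0.121 ]
strip ((345.0, 243.5), (27.0, 344.0), 90.0) z 0.027307743157522768
[[ 0.5324 -0.2246  0.03  ]
 [ 0.5201  0.0784  0.03  ]
 [ 0.5452  0.083   0.03  ]
 [ 0.5577 -0.2262  0.03  ]]
block z 0.0586664697230945 0.05821953626297846
[[ 337  296   66   58 2769]] [[374.10581437 320.36583604]]
bush [ 489  156   47   36 1189] [0.0235 0.0311] 482 ((451.65106201171875, -10.005348205566406), 97.5414810180664)
bush [ 557  159   53   37 1472] [0.0232 0.0311] 596 ((450.83319091796875, 21.772018432617188), 128.23117065429688)
bush [ 569  234   50   38 1354] [0.0229 0.031 ] 508 ((487.17779541015625, 34.30158233642578), 151.49571228027344)
```

View pics/n1.png

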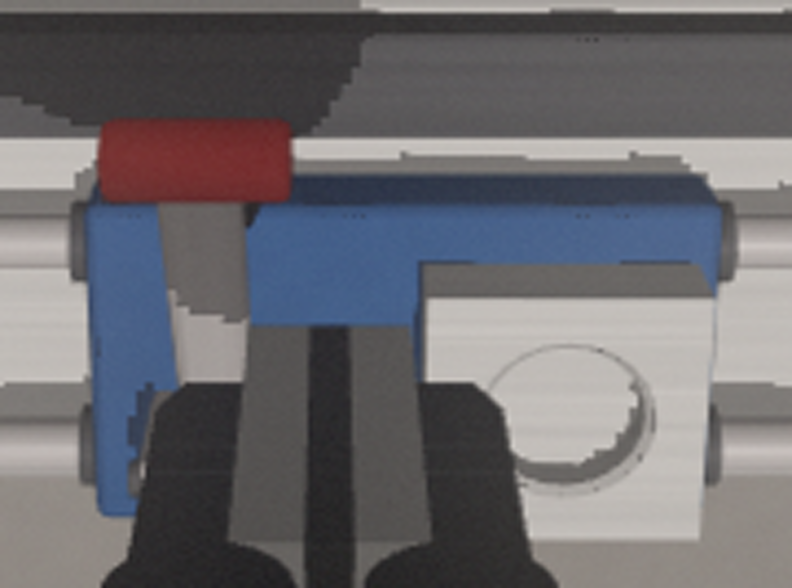

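The grip centre is at (0.5255, -0.1206, 0.121) and the track yaw is about 2.3°. The pivot comes out at about (0.612, -0.117), 20 mm behind the track middle, which is consistent. I'll go above the grip.

Emit:
play_rows:
  steps:
    - [[-8,-7,20,0,0,0],[-16,-14,50,0,0,0],[-23,-20,80,0,0,0],[-23,-20,105,0,0,0],[-23,-20,112,0,0,0],[-23,-20,112,0,0,0]]

```text
time: 2.82
tool_pos: [0.5227, -0.1213, 0.1353]
tool_rot: [-0.003, -0.018, 1.0, 0.001]
contact_force: [-0.4, 0.1, -0.0]
gripper_width: 0.001
grasp_force: 0.0
```

```bash
python3 - <<'E'
from h import *
st=show()
for th in np.arange(0,.76,.05):
    p=.6-th; print(round(th,2),(105*np.cos(p)-86.66).round(1),"barTop",(69+105*np.sin(p)).round(1))
E
```

```text
t 2.82 pos [ 0.5227 -0.1213  0.1353] az -177.94 zax [-0.006  0.002 -1.   ] F [-0.38  0.07 -0.02] w 0.001 g 0.0
0.0 0.0 barTop 128.3
0.05 2.9 barTop 123.9
0.1 5.5 barTop 119.3
0.15 7.9 barTop 114.7
0.2 10.1 barTop 109.9
0.25 12.0 barTop 105.0
0.3 13.7 barTop 100.0
0.35 15.1 barTop 95.0
0.4 16.2 barTop 89.9
0.45 17.2 barTop 84.7
0.5 17.8 barTop 79.5
0.55 18.2 barTop 74.2
0.6 18.3 barTop 69.0
0.65 18.2 barTop 63.8
0.7 17.8 barTop 58.5
0.75 17.2 barTop 53.3
```

Emit:
play_rows:
  steps:
    - [[0,0,5,0,0,0],[1,0,9,0,0,0],[4,0,13,0,0,0],[6,0,17,0,0,0],[8,0,21,0,0,0],[10,0,25,0,0,0],[12,0,29,0,0,0],[13,0,33,0,0,0],[14,0,36,0,0,0]]

```text
time: 3.57
tool_pos: [0.5099, -0.1225, 0.1036]
tool_rot: [-0.001, -0.019, 1.0, -0.001]
contact_force: [-8.3, -0.5, 9.2]
gripper_width: 0.001
grasp_force: 4.9
```

```bash
python3 -c "
from h import *
show()"
```

```text
t 3.57 pos [ 0.5099 -0.1225  0.1036] az -177.81 zax [-0.003 -0.001 -1.   ] F [-8.33 -0.48  9.17] w 0.001 g 4.888198971748352
```

Emit:
play_rows:
  steps:
    - [[2,0,2,0,0,0],[3,0,4,0,0,0],[4,0,7,0,0,0],[5,0,9,0,0,0],[5,0,11,0,0,0],[6,0,12,0,0,0]]

```text
time: 4.07
tool_pos: [0.5054, -0.1226, 0.0917]
tool_rot: [0.001, -0.019, 1.0, -0.001]
contact_force: [-0.7, -1.7, 4.2]
gripper_width: 0.004
grasp_force: 2.6
```

```bash
python3 -c "
from h import *
show()"
```

```text
t 4.07 pos [ 0.5054 -0.1226  0.0917] az -177.83 zax [ 0.001 -0.001 -1.   ] F [-0.69 -1.67  4.2 ] w 0.004 g 2.640015296638012
```

Emit:
play_rows:
  steps:
    - [[0,0,2,0,0,0],[0,0,4,0,0,0],[0,0,6,0,0,0],[0,0,8,0,0,0],[0,0,9,0,0,0],[0,0,10,0,0,0]]

```text
time: 4.57
tool_pos: [0.5033, -0.1224, 0.0808]
tool_rot: [-0.002, -0.019, 1.0, -0.0]
contact_force: [-7.3, -1.2, 6.4]
gripper_width: -0.003
grasp_force: 4.3
```

Emit:
play_rows:
  steps:
    - [[0,0,0.5,0,0,0],[0,0,1,0,0,0],[0,0,1.5,0,0,0],[0,0,2,0,0,0]]

```text
time: 4.9
tool_pos: [0.503, -0.1224, 0.0786]
tool_rot: [-0.003, -0.019, 1.0, -0.0]
contact_force: [-8.9, -0.2, 5.8]
gripper_width: -0.004
grasp_force: 4.4
```

Emit:
play_rows:
  steps:
    - [[0,0,0.5,0,0,0],[0,0,1,0,0,0],[0,0,1.5,0,0,0],[0,0,2,0,0,0]]

```text
time: 5.23
tool_pos: [0.5027, -0.1223, 0.0764]
tool_rot: [-0.003, -0.019, 1.0, -0.0]
contact_force: [-8.7, -1.1, 5.1]
gripper_width: 0.0
grasp_force: 4.5
```

Emit:
play_rows:
  steps:
    - [[1,0,0.5,0,0,0],[2,0,1,0,0,0],[2,0,1.5,0,0,0],[2,0,2,0,0,0]]

```text
time: 5.57
tool_pos: [0.5025, -0.1226, 0.0753]
tool_rot: [-0.001, -0.019, 1.0, -0.0]
contact_force: [-4.7, 0.1, 5.2]
gripper_width: 0.001
grasp_force: 3.4
```

Emit:
play_rows:
  steps:
    - [[0,0,0.5,0,0,0],[0,0,1,0,0,0],[0,0,1.5,0,0,0],[0,0,1.5,0,0,0]]

```text
time: 5.9
tool_pos: [0.5024, -0.1225, 0.0736]
tool_rot: [-0.001, -0.019, 1.0, -0.0]
contact_force: [-4.2, 0.7, 4.8]
gripper_width: 0.003
grasp_force: 3.2
```

Emit:
play_rows:
  steps:
    - [[0,0,0.5,0,0,0],[0,0,1,0,0,0],[0,0,1.5,0,0,0],[0,0,1.5,0,0,0]]

```text
time: 6.23
tool_pos: [0.5024, -0.1225, 0.0721]
tool_rot: [-0.001, -0.019, 1.0, -0.0]
contact_force: [-4.6, -0.5, 5.3]
gripper_width: 0.0
grasp_force: 3.0
```

Emit:
play_rows:
  steps:
    - [[0,0,0.5,0,0,0],[0,0,1,0,0,0],[0,0,1.5,0,0,0],[0,0,1.5,0,0,0]]

```text
time: 6.57
tool_pos: [0.5023, -0.1225, 0.0704]
tool_rot: [-0.001, -0.019, 1.0, -0.0]
contact_force: [-4.8, 0.2, 5.1]
gripper_width: -0.002
grasp_force: 3.2
```

Emit:
play_rows:
  steps:
    - [[0,0,0.5,0,0,0],[0,0,1,0,0,0],[0,0,1.5,0,0,0],[0,0,1.5,0,0,0]]

```text
time: 6.9
tool_pos: [0.5022, -0.1225, 0.0689]
tool_rot: [-0.001, -0.019, 1.0, -0.0]
contact_force: [-5.2, -0.5, 4.5]
gripper_width: 0.0
grasp_force: 3.1
```

Emit:
play_rows:
  steps:
    - [[0,0,0.5,0,0,0],[0,0,1,0,0,0],[0,0,1.5,0,0,0],[0,0,1.5,0,0,0]]

```text
time: 7.23
tool_pos: [0.5024, -0.1225, 0.0674]
tool_rot: [-0.001, -0.019, 1.0, -0.0]
contact_force: [-4.9, -0.1, 4.4]
gripper_width: -0.002
grasp_force: 3.1
```

Emit:
play_rows:
  steps:
    - [[0,0,0.5,0,0,0],[0,0,1,0,0,0],[0,0,1.5,0,0,0],[0,0,1.5,0,0,0]]

```text
time: 7.57
tool_pos: [0.5023, -0.1224, 0.0656]
tool_rot: [-0.001, -0.019, 1.0, -0.0]
contact_force: [-5.3, -0.5, 4.4]
gripper_width: 0.0
grasp_force: 3.1
```

Emit:
play_rows:
  steps:
    - [[0,0,0.5,0,0,0],[0,0,1,0,0,0],[0,0,1.5,0,0,0],[0,0,1.5,0,0,0]]

```text
time: 7.9
tool_pos: [0.5023, -0.1224, 0.0641]
tool_rot: [-0.001, -0.019, 1.0, -0.0]
contact_force: [-4.8, 0.1, 5.5]
gripper_width: 0.001
grasp_force: 3.3
```

Emit:
play_rows:
  steps:
    - [[0,0,0.5,0,0,0],[0,0,1,0,0,0],[0,0,1.5,0,0,0],[0,0,1.5,0,0,0]]

```text
time: 8.23
tool_pos: [0.5023, -0.1224, 0.0625]
tool_rot: [-0.001, -0.019, 1.0, -0.0]
contact_force: [-5.2, -0.7, 4.6]
gripper_width: -0.001
grasp_force: 3.1
```

Emit:
play_rows:
  steps:
    - [[0,0,0.5,0,0,0],[0,0,1,0,0,0],[0,0,1,0,0,0]]

```text
time: 8.48
tool_pos: [0.5025, -0.1224, 0.0618]
tool_rot: [-0.001, -0.019, 1.0, -0.0]
contact_force: [-5.4, -0.7, 6.8]
gripper_width: 0.002
grasp_force: 3.6
```

Emit:
play_rows:
  steps:
    - [[0,0,0.5,0,0,0],[0,0,1,0,0,0],[0,0,1,0,0,0]]

```text
time: 8.73
tool_pos: [0.5026, -0.1224, 0.0611]
tool_rot: [-0.001, -0.019, 1.0, -0.0]
contact_force: [-5.7, -0.4, 7.2]
gripper_width: 0.0
grasp_force: 4.5
```

Emit:
play_rows:
  steps:
    - [[0,0,0.5,0,0,0],[0,0,1,0,0,0],[0,0,1,0,0,0]]

```text
time: 8.98
tool_pos: [0.5026, -0.1225, 0.0603]
tool_rot: [-0.001, -0.019, 1.0, -0.0]
contact_force: [-7.0, 0.0, 8.9]
gripper_width: -0.005
grasp_force: 5.4
```

Emit:
play_rows:
  steps:
    - [[0,0,0.5,0,0,0],[0,0,1,0,0,0],[0,0,1,0,0,0]]

```text
time: 9.23
tool_pos: [0.5027, -0.1225, 0.0596]
tool_rot: [-0.001, -0.019, 1.0, -0.0]
contact_force: [-7.4, 1.1, 10.3]
gripper_width: 0.001
grasp_force: 6.0
```

Emit:
play_rows:
  steps:
    - [[0,0,0.5,0,0,0],[0,0,1,0,0,0],[0,0,1,0,0,0]]

```text
time: 9.48
tool_pos: [0.5027, -0.1226, 0.0589]
tool_rot: [-0.001, -0.019, 1.0, -0.0]
contact_force: [-8.8, 0.3, 12.7]
gripper_width: 0.001
grasp_force: 7.1
```

Emit:
play_rows:
  steps:
    - [[0,0,0.5,0,0,0],[0,0,0.7,0,0,0],[0,0,0.7,0,0,0]]

```text
time: 9.73
tool_pos: [0.5028, -0.1226, 0.0583]
tool_rot: [-0.001, -0.019, 1.0, -0.0]
contact_force: [-8.8, 0.8, 12.0]
gripper_width: 0.001
grasp_force: 7.2
```

Emit:
play_rows:
  steps:
    - [[0,0,0.3,0,0,0],[0,0,0.3,0,0,0],[0,0,0.3,0,0,0]]

```text
time: 9.98
tool_pos: [0.5028, -0.1226, 0.0581]
tool_rot: [-0.001, -0.019, 1.0, -0.0]
contact_force: [-9.0, 0.4, 12.7]
gripper_width: 0.002
grasp_force: 7.4
```

Grip force is about 8.6 N above the free force, so the brake is firm. I'll let go straight up, then look at the nest and the bush.

Emit:
play_rows:
  steps:
    - [[0,0,-5,0,0,0],[0,0,-30,0,0,0],[0,0,-65,0,0,0],[0,0,-100,0,0,0],[0,20,-130,0,0,0],[0,50,-155,0,0,0],[0,85,-170,0,0,0],[0,120,-180,0,0,0],[-2,155,-190,0,0,0],[-4,185,-190,0,0,0],[-5,202,-190,0,0,0],[-5,202,-190,0,0,0]]

```text
time: 10.98
tool_pos: [0.5005, 0.0829, 0.2467]
tool_rot: [0.001, -0.021, 1.0, 0.001]
contact_force: [0.4, -0.0, -0.1]
gripper_width: 0.0
grasp_force: 0.0
```

Emit:
play_rows:
  steps:
    - [[0,0,0,0,0,0],[0,0,0,0,0,0],[0,0,0,0,0,0]]
  claw: 0.1

```text
time: 11.23
tool_pos: [0.5004, 0.0788, 0.2461]
tool_rot: [-0.0, -0.018, 1.0, -0.0]
contact_force: [0.6, 0.1, -0.1]
gripper_width: 0.418
grasp_force: 0.0
```

```bash
python3 - <<'E'
from h import *
st=show(); im,d=vision.grab_frame("wrist"); cv2.imwrite("pics/w2.png",im); np.save("w2.npy",d); np.savez("w2.npz",p=st["tool_pos"],q=st["tool_rot"])
E
```

```text
t 11.23 pos [0.5004 0.0788 0.2461] az -177.91 zax [-0. -0. -1.] F [ 0.59  0.15 -0.06] w 0.418 g 0.0
```

View pics/w2.png

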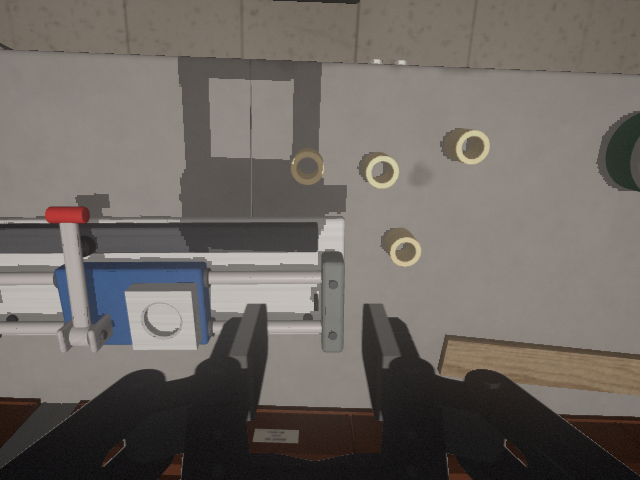

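The view shows the brake lever down, with its grip at (67,215) and the foot at (88,245). The nest is at (162,320) and the target bush's top at (405,250).

```bash
cat > m2.py <<'E'
from h import *
f=np.load("w2.npz"); st=dict(tool_pos=f["p"],tool_rot=f["q"]); im=cv2.imread("pics/w2.png"); d=np.load("w2.npy"); C=cam("wrist",st); P=cloud(d,*C)
hsv=cv2.cvtColor(im,cv2.COLOR_BGR2HSV); gr=cv2.cvtColor(im,cv2.COLOR_BGR2GRAY)
def circ(X):
    A=np.c_[X,np.ones(len(X))]
    for _ in range(6):
        s=np.linalg.lstsq(A,(X**2).sum(1),rcond=None)[0]; c=s[:2]/2; r=np.sqrt(s[2]+c@c); e=np.abs(np.hypot(*(X-c).T)-r)
        k=e<max(.0008,np.median(e)*2); X=X[k]; A=A[k]
    return c,r,len(X)
ed=cv2.Canny(gr,40,90)
v,u=np.nonzero(ed); k=np.hypot((u-162)/1.0,(v-320)/.9)<26
W=np.array([onplane(q,.06,*C)[:2] for q in zip(u[k],v[k])]); print("nest rim",circ(W))
# block top face
b=((gr>140)&(P[...,2]>.05)&(P[...,2]<.066)).astype(np.uint8); b[:285]=0;b[360:]=0;b[:,:118]=0;b[:,205:]=0
n,l,s,c=cv2.connectedComponentsWithStats(b); i=1+np.argmax(s[1:,4]); vv,uu=np.nonzero(l==i)
W=np.array([onplane(q,.06,*C)[:2] for q in zip(uu,vv)]).astype(np.float32); r=cv2.minAreaRect(W*1000); print("block",r)
print("table z",np.median(P[180:200,470:560,2]))
m=cv2.inRange(hsv,(15,40,60),(40,255,255))
for (cu,cv_) in [(405,250),(382,172),(472,147),(307,167)]:
    k=np.zeros_like(m); cv2.circle(k,(cu,cv_),24,255,-1); top=(k>0)&(m>0)&(P[...,2]>.0265)
    v,u=np.nonzero(top); W=np.array([onplane(q,.032,*C)[:2] for q in zip(u,v)]).astype(np.float32)
    (c,r)=cv2.minEnclosingCircle(W*1000); print("bush",c,r,len(W),W.min(0),W.max(0), "dist",np.hypot(*c))
m=cv2.inRange(hsv,(0,120,50),(8,255,255))|cv2.inRange(hsv,(172,120,50),(180,255,255)); m[:190]=0;m[240:]=0;m[:,120:]=0
v,u=np.nonzero(m); print("grip", onplane(((u.min()+u.max())/2,(v.min()+v.max())/2),.052,*C), "depth med",np.median(P[m>0],0), np.percentile(P[m>0][:,2],95))
E
python3 m2.py
```

```text
nest rim (array([ 0.60206585, -0.0487925 ]), np.float64(0.01677174538120563), 232)
block ((602.56591796875, -48.99407196044922), (55.39757537841797, 55.96805953979492), 2.11228609085083)
table z -0.0018848464823183475
bush (538.3414916992188, 158.30032348632812) 17.73499298095703 506 [0.5214417  0.14588673] [0.5555406  0.17376314] dist 561.1332765937306
bush (472.3305358886719, 133.8649139404297) 14.160468101501465 561 [0.4588149  0.11986326] [0.48634255 0.14759529] dist 490.933753491404
bush (449.882568359375, 205.60423278808594) 14.409801483154297 615 [0.43629605 0.19125338] [0.46368077 0.21997438] dist 494.63868212464456
bush (471.65936279296875, 71.60872650146484) 13.964207649230957 543 [0.4578411  0.05825243] [0.485244   0.08503179] dist 477.0643187468865
grip [ 0.51354533 -0.12139457  0.052     ] depth med [ 0.51219355 -0.11881054  0.0569096 ] 0.059058645213191305
```

The nest is at (0.6023, -0.0489) and the bush at (0.541, 0.160). Next I'll descend on the bush.

Emit:
play_rows:
  steps:
    - [[-12,20,20,0,0,0],[-24,44,50,0,0,0],[-36,66,85,0,0,0],[-44,80,120,0,0,0],[-44,80,150,0,0,0],[-44,80,170,0,0,0],[-44,80,180,0,0,0],[-44,80,180,0,0,0],[-44,80,180,0,0,0]]
  claw: 0.2

```text
time: 12.03
tool_pos: [0.5417, 0.1607, 0.0667]
tool_rot: [0.0, -0.018, 1.0, 0.0]
contact_force: [-0.2, 0.2, 0.3]
gripper_width: 0.6
grasp_force: 0.0
```

```bash
python3 - <<'E'
from h import *
st=show(); print(rel([.541,.160,.014],182.3,st))
E
```

```text
t 12.03 pos [0.5417 0.1607 0.0667] az -177.9 zax [ 0.  0. -1.] F [-0.16  0.2   0.32] w 0.6 g 0.0
(array([ 0.8, -0.7, 52.7]), array([ 0. ,  0. , -0.2]))
```

Emit:
play_rows:
  steps:
    - [[1,-1,15,0,0,0],[1,-1,30,0,0,0],[1,-1,42,0,0,0],[1,-1,50,0,0,0],[1,-1,53,0,0,0],[1,-1,53,0,0,0]]

```text
time: 12.53
tool_pos: [0.5403, 0.1602, 0.0132]
tool_rot: [-0.0, -0.019, 1.0, -0.0]
contact_force: [-0.8, 0.2, -0.2]
gripper_width: 0.602
grasp_force: 0.0
```

Emit:
play_rows:
  steps:
    - [[0,0,0,0,0,0],[0,0,0,0,0,0],[0,0,0,0,0,0],[0,0,0,0,0,0],[0,0,0,0,0,0]]
  claw: -1

```text
time: 12.95
tool_pos: [0.5414, 0.1606, 0.0146]
tool_rot: [0.001, -0.019, 1.0, 0.0]
contact_force: [-0.0, 1.6, 4.9]
gripper_width: 0.304
grasp_force: 59.5
```

```bash
python3 - <<'E'
from h import *
st=show()
im,d=vision.grab_frame("wrist"); cv2.imwrite("pics/w3.png",im)
E
```

```text
t 12.95 pos [0.5414 0.1606 0.0146] az -177.83 zax [ 0.002  0.    -1.   ] F [-0.03  1.55  4.93] w 0.304 g 59.50584838312352
```

View pics/w3.png

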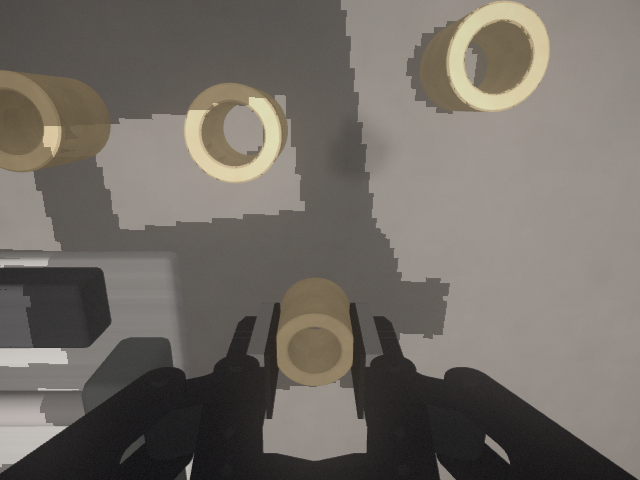

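The bush at (315,330) is held centred between the pads, upright. I'll lift it and carry it to above the nest.

Emit:
play_rows:
  steps:
    - [[0,0,-10,0,0,0],[0,0,-35,0,0,0],[0,0,-65,0,0,0],[0,-15,-95,0,0,0],[-8,-45,-105,0,0,0],[-18,-80,-105,0,0,0],[-28,-115,-105,0,0,0],[-38,-150,-105,0,0,0],[-46,-185,-105,0,0,0],[-50,-205,-105,0,0,0],[-52,-210,-105,0,0,0],[-52,-211,-105,0,0,0]]

```text
time: 14.0
tool_pos: [0.6001, -0.0497, 0.1181]
tool_rot: [-0.0, -0.018, 1.0, 0.0]
contact_force: [0.1, 0.3, -1.2]
gripper_width: 0.303
grasp_force: 59.3
```

```bash
python3 - <<'E'
from h import *
st=show(); print(rel([.6018,-.0489,.0776],182.3,st))
im,d=vision.grab_frame("wrist"); cv2.imwrite("pics/w4.png",im); np.save("w4.npy",d)
C=cam("wrist",st); P=cloud(d,*C); hsv=cv2.cvtColor(im,cv2.COLOR_BGR2HSV)
m=cv2.inRange(hsv,(15,60,50),(40,255,255)); m[:250]=0; m[420:]=0;m[:,:260]=0;m[:,375:]=0
v,u=np.nonzero(m); print("bush px",u.min(),u.max(),v.min(),v.max())
E
```

```text
t 14.0 pos [ 0.6001 -0.0497  0.1181] az -177.97 zax [-0.001  0.    -1.   ] F [ 0.12  0.28 -1.22] w 0.303 g 59.25206944885872
(array([-1.8,  0.7, 40.5]), array([ 0. , -0.1, -0.3]))
bush px 276 353 278 385
```

View pics/w4.png

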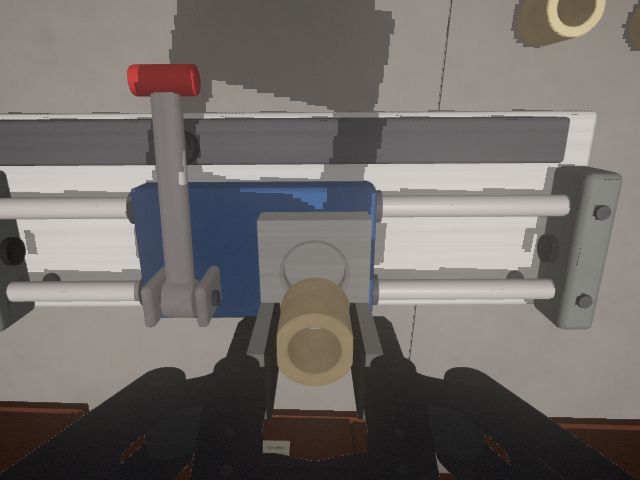

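The nest at (315,270) lines up sideways with the held bush at (315,330). I'll descend into it.

Emit:
play_rows:
  steps:
    - [[-1,1,12,0,0,0],[-2,1,24,0,0,0],[-2,1,34,0,0,0],[-2,1,40,0,0,0],[-2,1,40,0,0,0],[-2,1,40,0,0,0]]

```text
time: 14.55
tool_pos: [0.6016, -0.0469, 0.0772]
tool_rot: [-0.001, -0.019, 1.0, 0.0]
contact_force: [-1.2, -0.9, -0.2]
gripper_width: 0.298
grasp_force: 59.3
```

Emit:
play_rows:
  steps:
    - [[0,0,1,0,0,0],[0,0,2,0,0,0],[0,0,3,0,0,0],[0,0,4,0,0,0],[0,0,5,0,0,0],[0,0,5,0,0,0]]

```text
time: 15.05
tool_pos: [0.6021, -0.0475, 0.0732]
tool_rot: [-0.0, -0.019, 1.0, -0.0]
contact_force: [0.0, 0.4, -0.2]
gripper_width: 0.297
grasp_force: 59.3
```

```bash
python3 -c "
from h import *
st=show();print(rel([.6018,-.0489,.0646],182.3,st))"
```

```text
t 15.05 pos [ 0.6021 -0.0475  0.0732] az -177.84 zax [-0. -0. -1.] F [ 0.01  0.43 -0.16] w 0.297 g 59.2608290799933
(array([ 0.4, -1.3,  8.6]), array([-0. , -0. , -0.1]))
```

Emit:
play_rows:
  steps:
    - [[0,-1,1,0,0,0],[0,-1,2,0,0,0],[0,-1,3,0,0,0],[0,-1,4,0,0,0],[0,-1,5,0,0,0],[0,-1,5,0,0,0]]

```text
time: 15.55
tool_pos: [0.602, -0.0484, 0.0679]
tool_rot: [-0.0, -0.019, 1.0, 0.0]
contact_force: [0.0, -0.2, -1.8]
gripper_width: 0.299
grasp_force: 59.3
```

Emit:
play_rows:
  steps:
    - [[0,0,1,0,0,0],[0,0,2,0,0,0],[0,0,3,0,0,0],[0,0,3,0,0,0]]

```text
time: 15.88
tool_pos: [0.6021, -0.0484, 0.065]
tool_rot: [-0.0, -0.019, 1.0, 0.0]
contact_force: [0.1, -0.5, -0.6]
gripper_width: 0.297
grasp_force: 59.3
```

Emit:
play_rows:
  steps:
    - [[0,0,0.5,0,0,0],[0,0,1,0,0,0],[0,0,1,0,0,0]]

```text
time: 16.13
tool_pos: [0.6024, -0.0485, 0.0646]
tool_rot: [0.0, -0.019, 1.0, -0.0]
contact_force: [-0.5, 0.2, 1.6]
gripper_width: 0.297
grasp_force: 59.5
```

Emit:
play_rows:
  steps:
    - [[0,0,0.5,0,0,0],[0,0,1,0,0,0],[0,0,1,0,0,0]]

```text
time: 16.38
tool_pos: [0.6025, -0.0485, 0.0646]
tool_rot: [-0.0, -0.019, 1.0, -0.0]
contact_force: [-3.6, 0.8, 6.0]
gripper_width: 0.301
grasp_force: 60.1
```

Contact came at z = 0.0646 as predicted, so the bush is home. I'll release it.

Emit:
play_rows:
  steps:
    - [[0,0,-1,0,0,0],[0,0,-1,0,0,0],[0,0,-1,0,0,0],[0,0,-1,0,0,0]]
  claw: 0

```text
time: 16.72
tool_pos: [0.6022, -0.0485, 0.064]
tool_rot: [-0.0, -0.019, 1.0, 0.0]
contact_force: [0.6, -0.5, 0.6]
gripper_width: 0.499
grasp_force: 0.0
```

Emit:
play_rows:
  steps:
    - [[0,0,-10,0,0,0],[0,0,-30,0,0,0],[0,0,-60,0,0,0],[20,0,-90,0,0,0],[50,0,-120,0,0,0],[80,0,-150,0,0,0],[100,0,-160,0,0,0],[110,0,-160,0,0,0],[110,0,-160,0,0,0],[110,0,-160,0,0,0]]

```text
time: 17.55
tool_pos: [0.4924, -0.0527, 0.2249]
tool_rot: [0.001, -0.019, 1.0, -0.0]
contact_force: [0.8, 0.7, -0.0]
gripper_width: 0.503
grasp_force: 0.0
```

```bash
python3 - <<'E'
from h import *
st=show(); im,d=vision.grab_frame("wrist"); cv2.imwrite("pics/w5.png",im); np.save("w5.npy",d); C=cam("wrist",st); P=cloud(d,*C)
np.savez("w5.npz",p=st["tool_pos"],q=st["tool_rot"])
hsv=cv2.cvtColor(im,cv2.COLOR_BGR2HSV)
a=P[...,2]; print("table",np.median(a[(a<.01)&(a>-.01)]))
m=cv2.inRange(hsv,(15,40,50),(40,255,255))
n,l,s,c=cv2.connectedComponentsWithStats(m)
for i in range(1,n):
    q=P[l==i]
    if s[i,4]>150: print(s[i],np.median(q,0).round(4),np.percentile(q[:,2],[80,95,99]).round(4))
m=cv2.inRange(hsv,(0,120,50),(8,255,255))|cv2.inRange(hsv,(172,120,50),(180,255,255)); n,l,s,c=cv2.connectedComponentsWithStats(m); i=1+np.argmax(s[1:,4])
print("grip",s[i],c[i],onplane((s[i,0]+s[i,2]/2,s[i,1]+s[i,3]/2),.052,*C),np.median(P[l==i],0))
E
```

```text
t 17.55 pos [ 0.4924 -0.0527  0.2249] az -177.85 zax [ 0.002 -0.    -1.   ] F [ 0.8   0.68 -0.04] w 0.503 g 0.0
table -0.0015807611548330214
[    0     0   640    82 27018] [ 0.2275  0.1207 -0.8619] [-0.8599 -0.8579 -0.8559]
[ 604  145   36   39 1132] [0.4497 0.1955 0.0169] [0.0283 0.0305 0.0315]
[ 443  165   47   41 1345] [0.4715 0.0697 0.0257] [0.0302 0.031  0.0317]
[ 515  169   53   40 1604] [0.4723 0.13   0.0236] [0.0299 0.0309 0.0319]
[ 297  329   36   49 1491] [ 0.598  -0.0485  0.0743] [0.0802 0.081  0.0817]
[ 570  357   70   48 2557] [0.6615 0.2409 0.0099] [0.0106 0.0112 0.0117]
grip [204 228  41  18 669] [224.43049327 236.73841555] [ 0.51370306 -0.12132158  0.052     ] [ 0.51175014 -0.12030642  0.05702769]
```

View pics/w5.png

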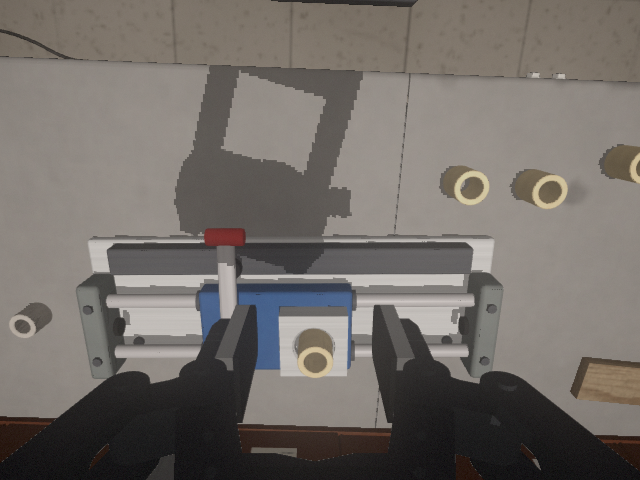

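The bush stands upright in the nest, with its top at (315,361) and z ≈ 0.082 as expected. The lever is still down, with its grip at (225,237). Now I'll pinch the grip from above.

Emit:
play_rows:
  steps:
    - [[-5,-20,20,0,0,0],[-10,-45,50,0,0,0],[-17,-69,80,0,0,0],[-17,-69,105,0,0,0],[-17,-69,120,0,0,0],[-17,-69,120,0,0,0],[-17,-69,120,0,0,0],[-17,-69,120,0,0,0]]
  claw: 0.3

```text
time: 18.27
tool_pos: [0.5129, -0.121, 0.1051]
tool_rot: [0.0, -0.019, 1.0, -0.0]
contact_force: [0.1, -0.1, 0.6]
gripper_width: 0.653
grasp_force: 0.0
```

```bash
python3 - <<'E'
from h import *
st=show(); print(rel([.512,-.121,.036],182.3,st))
im,d=vision.grab_frame("wrist"); C=cam("wrist",st); P=cloud(d,*C); hsv=cv2.cvtColor(im,cv2.COLOR_BGR2HSV)
m=cv2.inRange(hsv,(0,120,50),(8,255,255))|cv2.inRange(hsv,(172,120,50),(180,255,255)); n,l,s,c=cv2.connectedComponentsWithStats(m); i=1+np.argmax(s[1:,4])
print("grip",s[i],c[i],onplane((s[i,0]+s[i,2]/2,s[i,1]+s[i,3]/2),.051,*C),np.median(P[l==i],0))
E
```

```text
t 18.27 pos [ 0.5129 -0.121   0.1051] az -177.81 zax [ 0.001 -0.    -1.   ] F [ 0.13 -0.06  0.64] w 0.653 g 0.0
(array([ 0.9,  0.1, 69.1]), array([-0. ,  0. , -0.1]))
grip [ 283  260   62   27 1654] [313.57255139 273.02599758] [ 0.51414312 -0.12097834  0.051     ] [ 0.51124818 -0.1212636   0.05696632]
```

Emit:
play_rows:
  steps:
    - [[0,0,20,0,0,0],[0,0,40,0,0,0],[0,0,55,0,0,0],[0,0,65,0,0,0],[0,0,69,0,0,0],[0,0,69,0,0,0],[0,0,69,0,0,0]]

```text
time: 18.9
tool_pos: [0.5129, -0.1212, 0.0365]
tool_rot: [0.001, -0.019, 1.0, -0.0]
contact_force: [0.3, 0.1, 0.2]
gripper_width: 0.653
grasp_force: 0.0
```

Emit:
play_rows:
  steps:
    - [[0,0,0,0,0,0],[0,0,0,0,0,0],[0,0,0,0,0,0],[0,0,0,0,0,0],[0,0,0,0,0,0]]
  claw: -1

```text
time: 19.32
tool_pos: [0.5129, -0.1214, 0.0368]
tool_rot: [0.001, -0.019, 1.0, -0.001]
contact_force: [-1.2, 0.6, 6.6]
gripper_width: 0.334
grasp_force: 59.2
```

```bash
python3 -c "
from h import *
show()
for ph in np.linspace(-.105,.6,13): print((104.4-105*np.cos(ph)).round(1),(-11-105*np.sin(ph)).round(1))"
```

```text
t 19.32 pos [ 0.5129 -0.1214  0.0368] az -177.83 zax [ 0.002 -0.001 -1.   ] F [-1.22  0.6   6.61] w 0.334 g 59.15861427783966
-0.0 0.0
-0.5 -6.1
-0.6 -12.3
-0.3 -18.5
0.3 -24.6
1.3 -30.7
2.6 -36.7
4.3 -42.7
6.3 -48.5
8.7 -54.2
11.4 -59.7
14.4 -65.1
17.7 -70.3
```

Emit:
play_rows:
  steps:
    - [[0,0,-3,0,0,0],[1,0,-6,0,0,0],[1,0,-12,0,0,0],[0,0,-18,0,0,0],[0,0,-24,0,0,0],[-1,0,-30,0,0,0],[-2,0,-36,0,0,0]]

```text
time: 19.9
tool_pos: [0.5141, -0.12, 0.0694]
tool_rot: [0.001, -0.019, 1.0, 0.001]
contact_force: [10.4, -0.2, -13.7]
gripper_width: 0.33
grasp_force: 60.0
```

Emit:
play_rows:
  steps:
    - [[-2,0,-6,0,0,0],[-4,0,-12,0,0,0],[-6,0,-18,0,0,0],[-8,0,-22,0,0,0],[-10,0,-25,0,0,0],[-12,0,-28,0,0,0],[-12,0,-29,0,0,0]]

```text
time: 20.48
tool_pos: [0.5243, -0.1197, 0.0981]
tool_rot: [-0.002, -0.019, 1.0, 0.001]
contact_force: [3.3, -0.3, -13.8]
gripper_width: 0.333
grasp_force: 60.0
```

```bash
python3 -c "
from h import *
show()"
```

```text
t 20.48 pos [ 0.5243 -0.1197  0.0981] az -177.82 zax [-0.004  0.002 -1.   ] F [  3.33  -0.28 -13.84] w 0.333 g 59.9894517660141
```

Emit:
play_rows:
  steps:
    - [[-2,0,-3,0,0,0],[-4,0,-6,0,0,0],[-5,0,-8,0,0,0],[-6,0,-9,0,0,0],[-6,0,-9,0,0,0]]

```text
time: 20.9
tool_pos: [0.5318, -0.1202, 0.1095]
tool_rot: [-0.0, -0.019, 1.0, 0.0]
contact_force: [-1.1, 0.5, -9.7]
gripper_width: 0.331
grasp_force: 60.3
```

Emit:
play_rows:
  steps:
    - [[0,0,-1,0,0,0],[-1,0,-2,0,0,0],[-1,0,-2,0,0,0]]

```text
time: 21.15
tool_pos: [0.5318, -0.1198, 0.1099]
tool_rot: [-0.001, -0.019, 1.0, 0.0]
contact_force: [0.4, -0.0, -18.1]
gripper_width: 0.334
grasp_force: 60.7
```

```bash
python3 -c "
from h import *
show()"
```

```text
t 21.15 pos [ 0.5318 -0.1198  0.1099] az -177.84 zax [-0.003  0.001 -1.   ] F [  0.38  -0.02 -18.09] w 0.334 g 60.71940064430237
```

The force rises sharply, so the lever is at its upper stop. I'll release it and withdraw straight up.

Emit:
play_rows:
  steps:
    - [[0,0,0,0,0,0],[0,0,0,0,0,0],[0,0,0,0,0,0],[0,0,0,0,0,0],[0,0,0,0,0,0]]
  claw: 0.3

```text
time: 21.57
tool_pos: [0.5346, -0.1208, 0.1138]
tool_rot: [0.002, -0.019, 1.0, -0.001]
contact_force: [0.3, -0.8, 0.3]
gripper_width: 0.65
grasp_force: 0.0
```

Emit:
play_rows:
  steps:
    - [[0,0,-10,0,0,0],[0,0,-30,0,0,0],[0,0,-60,0,0,0],[10,0,-90,0,0,0],[40,0,-120,0,0,0],[70,0,-140,0,0,0],[90,0,-150,0,0,0],[90,0,-150,0,0,0],[90,0,-150,0,0,0]]

```text
time: 22.32
tool_pos: [0.4432, -0.1239, 0.2636]
tool_rot: [0.002, -0.019, 1.0, -0.001]
contact_force: [0.9, -1.0, -0.6]
gripper_width: 0.648
grasp_force: 0.0
```

```bash
python3 - <<'E'
from h import *
st=show(); im,d=vision.grab_frame("wrist"); cv2.imwrite("pics/w6.png",im); C=cam("wrist",st); P=cloud(d,*C)
hsv=cv2.cvtColor(im,cv2.COLOR_BGR2HSV)
m=cv2.inRange(hsv,(15,40,50),(40,255,255)); n,l,s,c=cv2.connectedComponentsWithStats(m)
for i in range(1,n):
    q=P[l==i]
    if s[i,4]>150: print(s[i],np.median(q,0).round(4),np.percentile(q[:,2],[80,95]).round(4))
m=cv2.inRange(hsv,(0,120,50),(8,255,255))|cv2.inRange(hsv,(172,120,50),(180,255,255)); n,l,s,c=cv2.connectedComponentsWithStats(m); i=1+np.argmax(s[1:,4])
print("grip",s[i],c[i],onplane((s[i,0]+s[i,2]/2,s[i,1]+s[i,3]/2),.121,*C),np.median(P[l==i],0))
E
```

```text
t 22.32 pos [ 0.4432 -0.1239  0.2636] az -177.88 zax [ 0.004 -0.002 -1.   ] F [ 0.85 -1.03 -0.61] w 0.648 g 0.0
[    0     0   640   139 43769] [ 0.2371  0.0204 -0.8618] [-0.8597 -0.8576]
[120   0  52  34 515] [ 0.1442 -0.5772 -0.8612] [-0.8591 -0.8575]
[435 103  30  26 157] [ 0.3822  0.2591 -0.862 ] [-0.8601 -0.8581]
[ 497  213   45   37 1202] [0.4711 0.068  0.0231] [0.03   0.0309]
[ 560  216   50   38 1331] [0.4718 0.1285 0.0226] [0.0298 0.0309]
[374 357  28  43 800] [ 0.6003 -0.053   0.0732] [0.0801 0.0812]
[ 604  377   36   41 1069] [0.6615 0.2257 0.0096] [0.0104 0.0111]
grip [297 327  39  19 719] [315.92489569 336.17385257] [ 0.53145598 -0.1192705   0.121     ] [ 0.52838968 -0.11984801  0.12521382]
```

View pics/w6.png

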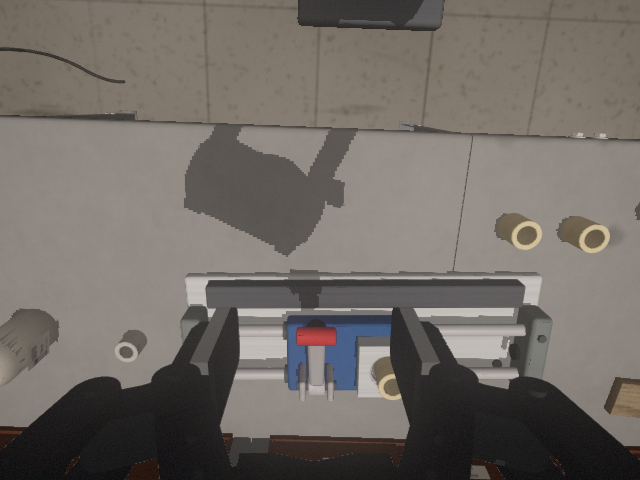

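The last view shows the lever fully up, with its grip at (316,336) and z ≈ 0.121–0.125. The bush at (388,380) is still seated, with its top at z ≈ 0.082, and the shuttle has not moved. The arm is clear.

```bash
python3 -c "
from h import *
print(order.job_done())"
```

```text
the job is handed in; nothing more can be done
None
```

The job is handed in: I set the brake firm (about 8.6 N above the free force), seated the brass bush upright and fully home in the nest, and raised the lever to its upper stop; the shuttle stayed where it stood.

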